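Lock the mixer's battery into its charging dock

TASK

Take the full-size battery (the long, tall one of the three) out of the charging tray, drop it into the socket of the dock until it sits on the bottom, and then swing the dock's locking lever fully shut over it. The socket can be clamped anywhere along its short rails, so find it by sight or by feeling gently, without ramming the battery against it; leave the other two batteries in the tray and do not disturb the mug, salt shaker and spice jar.

Things in the scene. Friction and masses are not known exactly. Their poses are not given: they have to be found in the camera images.
- battery: The full-size battery: a black plastic block 46 x 30 x 40 mm (own x, y, z), 0.11 kg. Origin: centre of its underside. It stands upright in one of the tray's pockets (which one varies), its top 24 mm above the tray; take it across its 30 mm width. It fits the socket either way round.
- battery_short: Another black battery, 28 x 30 x 40 mm, origin at the centre of its underside; stays in the tray.
- battery_low: Another black battery, 46 x 30 x 27 mm, origin at the centre of its underside; stays in the tray.
- charge_tray: White fixed tray, 190 x 52 x 22 mm, origin at the centre of its underside. Three equal pockets, 50 x 34 mm (x, y), in a row along its x axis at x = -62, 0 and +62 mm, 16 mm deep (floor 6 mm above the worktop).
- dock: Fixed charging dock: grey base 140 x 160 x 6 mm (x -58 to +82, y -80 to +80 mm), two steel rails along its y axis. Origin on the worktop, z up. On the rails is clamped a white socket block (68 x 92 mm in x, y, centred on its pocket; flat top 32 mm above the worktop). Where along the dock's y it is clamped is NOT reported: anywhere from -11 to +11 mm. The clamp resists 40 N.
- pocket_line (a point): Fixed point of the dock at its x = 0, y = 0, 32 mm above the worktop, level with the pocket's mouth; axes as the dock's. The pocket's centre is at the same x, but -11 to +11 mm away along y (not reported). Pocket 48 x 32 mm (x, y), 2 mm chamfer at its mouth, 18 mm deep: floor 14 mm above the worktop.
- hinge_line (a point): Fixed point of the dock at its x = +46, y = 0, 62 mm above the worktop, at the height of the lever's hinge, whose axis is along the dock's y. The lever itself lies at the pocket's y (so -11 to +11 mm from here), between two cheeks of the socket block: 28 mm over all in y, 18 mm long in x, up to 69 mm above the worktop.
- lever (a joint): Steel locking lever, rad: 0 = shut, level over the pocket, pointing to dock -x, 1 mm above a seated battery; grows as raised, 1.57 upright, stop 2.1. Starts at 1.75 to 2.0; stiff, stays as left (1.5 N). Bar 14 x 6 mm; at its end a black cross roller, 14 mm diameter, 20 mm long in y: pinch or push. At angle q its centre is at dock x = 46 - 92 cos q, height 62 + 92 sin q mm, at the pocket's y.
- mug: Bystander: mug 82 x 111 x 97 mm, origin at the underside.
- salt_shaker: Bystander: salt shaker, 44 mm in diameter, 90 mm high, origin at the centre of its underside.
- spice_jar: Bystander: spice jar, 47 mm in diameter, 98 mm high, origin at the centre of its underside.
Mind the look-alikes: they are no part of the job. What is shaped like the battery but green or turquoise is not meant.

How it is judged:
On the way, in this order (a step that is already met when the one before it is completed fails the run):
1. the full-size battery sits on the bottom of the dock's socket, with the lever still raised (z of battery in the frame of dock between 0.0115 and 0.0165 m and x of battery in the frame of dock between -0.004 and 0.004 m and y of battery in the frame of dock between -0.017 and 0.017 m and angle between the x axis of battery and the x axis of dock, either way round below 0.09 rad and angle between battery's own z axis and vertical below 0.07 rad and value of joint lever above 0.4 rad), for 0.2 s.
2. the locking lever is fully shut over it (z of battery in the frame of dock between 0.0115 and 0.0165 m and x of battery in the frame of dock between -0.004 and 0.004 m and y of battery in the frame of dock between -0.017 and 0.017 m and angle between the x axis of battery and the x axis of dock, either way round below 0.09 rad and angle between battery's own z axis and vertical below 0.07 rad and value of joint lever below 0.07 rad), for 0.2 s.
At the end, for the whole second after the job is handed in: The full-size battery rests on the socket floor (underside 11.5 to 16.5 mm above the dock's, within 4 mm of the dock's centre in its x and 17 mm in y, square within 0.09 rad, upright within 0.07 rad), at rest, and the lever is shut to within 0.07 rad (all of step 2 and linear speed of battery below 0.02 m/s); the robot touches nothing.
It fails at once if one of the other two batteries moved more than 20 mm (distance of any of battery_short, battery_low from where it was at the start of the episode above 0.02 m).
It fails at once if the mug, salt shaker or spice jar moved more than 30 mm (distance of any of mug, salt_shaker, spice_jar from where it was at the start of the episode above 0.03 m).
It fails at once if the battery was rammed against the dock with more than 120 N (contact force between battery and dock above 120 N).
It also fails if it takes over 64 s, if anything falls off the work surface, if the arm or the gripper's body presses on something with over 40 N, if the wrist force passes 120 N, or if a joint passes its speed limit or range.

ROBOT

A 6-joint arm with a two-finger parallel gripper is mounted at the origin on a cart in front of the work surface, level with it; the furniture and walls round the work are solid. World frame = base frame: x ahead of the robot, y to its left, z up, the work surface at z = 0. Lengths are in m, angles in rad, forces in N, time in s.
With the tool pointing down it reaches from about 0.375 to 0.9 m from the base axis. Payload 3.1 kg.
Tool frame: the origin (TCP) lies at the very end of the fingers, on their centre line; the grasp point (between the pads) lies 19 mm behind it (manip.hold_point_z is the distance from the TCP to the grasp point, in m); y points along the fingers, z is the direction in which the jaws open and shut, and the axes are right-handed (so a half turn about y gives the same grasp; the last joint's range is limited). The gripper opens to 85 mm and grips with 20 to 120 N. Pads are 22 mm wide; open, the fingers measure 114 mm over their backs; the gripper's body (76 mm by 85 mm) begins 54 mm behind the grasp point. The pads swing forward as they close: fully open they stand 13 mm farther back than shut.
Start: joints at [1.133, 0.527, 1.433, -0, 1.181, -0.178], TCP at [0.16, 0.604, 0.231] pointing down, gripper open.
Joint ranges: [-3.08, 3.08], [-0.75, 2.2], [0.22, 2.44], [-1.43, 4.57], [0, 2.65], [-2.85, 2.85]. Speed limits (rad/s): [2.79, 2.79, 3.14, 3.14, 3.14, 3.14].

INTERFACE

Orientations are given as a unit quaternion [x, y, z, w].
In Python, from station import manip, eyes, workorder gives the robot as it stands. The module is installed in compiled form; this text tells all that it offers.
- The arm moves only by the shell command python3 -m jog 'ROWS' [OPENING] [FORCE]. ROWS is JSON, a list of rows, each a list of 2 entries, a list of its own where there are three numbers: the shift along the tool's x, y, z in cm, then the turn about the tool's y in rad. A call has 1 to 20 rows; each row is the pose to reach, as a shift and turn from the pose commanded when the call began, along the tool's axes at that moment; what a row does not reach only later rows make up. A row lasts 1/12 s, in which the tool goes at most 41.7 mm and 7.16 degrees, less where a joint would pass 70% of its speed; a pose out of reach is approached as far as the arm can. A call with a gripper value outside its range is refused whole. OPENING is the finger opening in cm, from 0 to 8.54, set as the call begins (- or left out, the last holds). The fingers move at their own pace and stop on an object; FORCE is the grip in N (left out, the last holds). Time passes only in rows, so rows that repeat a pose let the fingers close. It gives the time, the measured TCP pose, the force and the opening at its end, in the units of the state.
- manip.sense(): the state, without advancing time (a new reading comes with each control period).
- eyes.snapshot(name): name is "scene" or "top" or "wrist"; returns a dict with "frame" (480x640x3 uint8, red, green, blue), "vfov" (degrees; the focal length in pixels is half the picture's height over the tangent of half this angle, whatever the lens; pixels are square), "cx", "cy" (the principal point, pixels), "k1" (the pictures are not rectified: a ray, as slopes to the right and down, at radius r is drawn at 1 + k1 r^2 times it, then the intrinsics apply), "rvec" (rotation vector, rad) and "tvec" (3), from world to camera coordinates, as OpenCV has them. Camera axes: x right, y down, z forward; pixel columns grow to the right and rows downward; lengths in m; the calibration is good to about 2 mm. A picture is of the moment at which its call begins. There is no depth.
- workorder.sign_off(): hands the job in, once; it reports no verdict.
The state is a dict: "t": time; "q": joint angles; "qd": joint speeds; "tau": joint torques, N m; "tcp_pos": TCP position; "tool_rot": TCP orientation; "force": force on the tool from outside, world axes, zero at the start; "ft_torque": the same for the moment, N m; "finger_gap": opening from 0.0 (shut) to 1.0 (fully open).
Only numpy, scipy, OpenCV 4.12 (cv2) and the standard library are available. Lean on these libraries where they do the work, as an engineer would, in place of code of your own. Each camera call takes 0.05 s, during which the arm holds its last target. There are 200 camera calls.

## Working session

There is one attempt and no reset: what is moved stays moved. The work goes in short steps, Python scripts to look and compute and a shell command to move; the robot and the scene stay as the last step left them, time stands still between calls to the robot, and variables do not carry over. Pictures are saved under pics/ and viewed, about 8 in all and at most 12, crops included, and the job is handed in when it is done.

```bash
mkdir -p pics
cat > h.py <<'E'
import numpy as np, cv2
from station import manip, eyes, workorder
from scipy.spatial.transform import Rotation as R
def snap(n,f=None):
    s=eyes.snapshot(n)
    if f: cv2.imwrite('pics/'+f,s['frame'][:,:,::-1])
    return s
def K(s):
    f=240/np.tan(np.radians(s['vfov'])/2); return f,s['cx'],s['cy'],s['k1']
def px2w(s,u,v,z):
    f,cx,cy,k=K(s); a=np.array([(u-cx)/f,(v-cy)/f]); p=a.copy()
    for _ in range(30): p=a/(1+k*(p@p))
    M=R.from_rotvec(np.ravel(s['rvec'])).as_matrix(); c=-M.T@np.ravel(s['tvec']); d=M.T@np.array([p[0],p[1],1])
    return c+d*(z-c[2])/d[2]
def w2px(s,P):
    f,cx,cy,k=K(s); M=R.from_rotvec(np.ravel(s['rvec'])).as_matrix()
    q=np.atleast_2d(P)@M.T+np.ravel(s['tvec']); p=q[:,:2]/q[:,2:]; r=(p**2).sum(1,keepdims=True)
    return p*(1+k*r)*f+[cx,cy]
E
python3 - <<'E'
from h import *
a=snap('top','top0.png'); b=snap('scene','scene0.png')
for s in(a,b):
    print(K(s)); M=R.from_rotvec(np.ravel(s['rvec'])).as_matrix(); print(-M.T@np.ravel(s['tvec']))
st=manip.sense(); print(st['tcp_pos'],R.from_quat(st['tool_rot']).as_matrix().round(3),st['t'],st['finger_gap'],manip.hold_point_z)
E
```

```text
(np.float64(494.0741139197798), 323.85894022112507, 240.17801613104763, -0.0857147517100948)
[ 0.32353314 -0.03571153  1.16526371]
(np.float64(490.2174198390606), 323.10014545671294, 246.4537354901969, 0.018631711144743258)
[-0.29083693  0.46508638  0.49197946]
[0.15963409 0.60358843 0.23044285] [[ 0.967 -0.001  0.256]
 [-0.256 -0.002  0.967]
 [-0.    -1.    -0.002]] 0.1 1.0000775644280353 0.0187
```

View pics/top0.png

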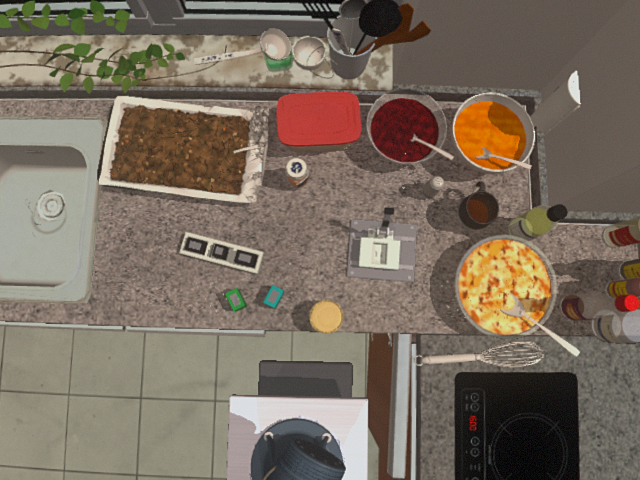

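View pics/scene0.png

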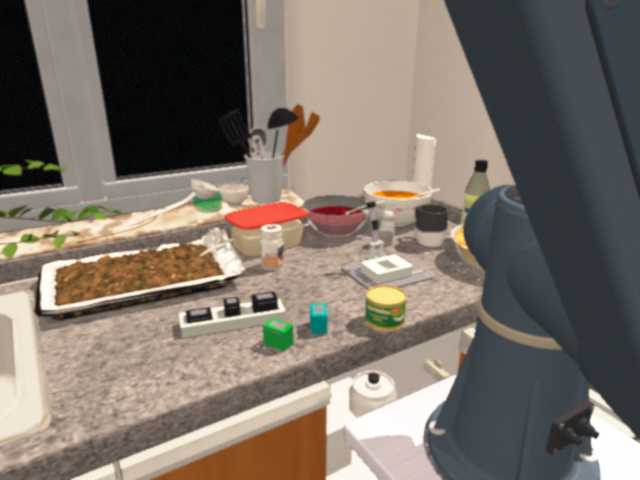

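The top view shows the tray at about (221,253), with batteries at (196,244), (220,251) and (244,258). The dock is at (381,250) and the lever roller at (389,212). The green block (235,299) and the turquoise one (273,296) are decoys. In the scene view the tray batteries are left (199,314), middle (232,305) and right (264,300). The right one looks long and tall, so I'll confirm it in an enlarged crop.

Run:
```python
from h import *
a=cv2.imread('pics/top0.png'); b=cv2.imread('pics/scene0.png')
c=lambda i,x,y,w,h,W,H:cv2.resize(i[y:y+h,x:x+w],(W,H),interpolation=cv2.INTER_CUBIC)
L=np.vstack([c(a,170,222,100,60,400,240),c(b,170,280,125,60,400,192)])
Rr=np.vstack([c(a,340,200,80,86,400,432)])
cv2.imwrite('pics/crop1.png',np.hstack([L,Rr]))
s=snap('top')
for u,v,z in [(196,244,.033),(220,251,.046),(244,258,.046),(182,233,.022),(264,250,.022),(257,272,.022),(178,255,.022),(381,250,.032),(389,212,.14),(349,222,.006),(415,224,.006),(413,280,.006),(348,277,.006)]: print(u,v,px2w(s,u,v,z).round(4))
```

```text
196 244 [0.4938 0.2473 0.033 ]
220 251 [0.477  0.1878 0.046 ]
244 258 [0.4622 0.1319 0.046 ]
182 233 [0.5208 0.285  0.022 ]
264 250 [0.4852 0.0896 0.022 ]
257 272 [0.4332 0.1038 0.022 ]
178 255 [0.4684 0.2909 0.022 ]
381 250 [ 0.4902 -0.1828  0.032 ]
389 212 [ 0.5566 -0.1857  0.14  ]
349 222 [ 0.56   -0.1091  0.006 ]
415 224 [ 0.5592 -0.2682  0.006 ]
413 280 [ 0.4242 -0.2624  0.006 ]
348 277 [ 0.428  -0.1086  0.006 ]
```

View pics/crop1.png

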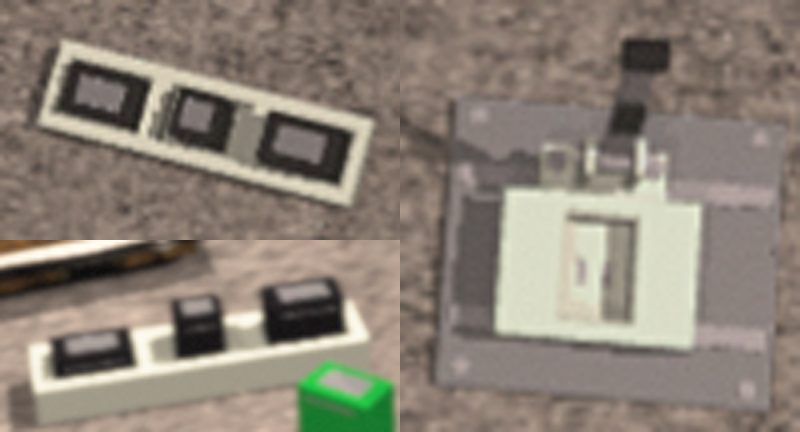

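The crop shows that the right battery, (244,258) in the top view and (264,300) in the scene view, is both long and tall. The middle one is short in length and the left one is low. I'll hover over the right one and check with the wrist camera.

```bash
python3 -m jog '[[[41.5,7,-38],1.5],[[41.5,7,-38],1.5],[[41.5,7,-38],1.5],[[41.5,7,-38],1.5],[[41.5,7,-38],1.5],[[41.5,7,-38],1.5],[[41.5,7,-38],1.5],[[41.5,7,-38],1.5],[[41.5,7,-38],1.5],[[41.5,7,-38],1.5],[[41.5,7,-38],1.5],[[41.5,7,-38],1.5],[[41.5,7,-38],1.5],[[41.5,7,-38],1.5],[[41.5,7,-38],1.5],[[41.5,7,-38],1.5],[[41.5,7,-38],1.5],[[41.5,7,-38],1.5],[[41.5,7,-38],1.5],[[41.5,7,-38],1.5]]' 8.5 60
python3 - <<'E'
from h import *
s=snap('wrist','w1.png'); st=manip.sense(); print(st['t'],st['tcp_pos'],R.from_quat(st['tool_rot']).as_matrix().round(3),st['force'])
E
```

```text
t: 1.82
tcp_pos: [0.4631, 0.1317, 0.1615]
tool_rot: [-0.451, 0.544, -0.544, 0.451]
force: [0.7, -0.2, -0.4]
finger_gap: 0.998
1.8667 [0.46329828 0.13156781 0.16149947] [[-0.185  0.     0.983]
 [-0.983  0.    -0.185]
 [-0.    -1.     0.   ]] [ 0.4854745   0.51947322 -0.26847243]
```

View pics/w1.png

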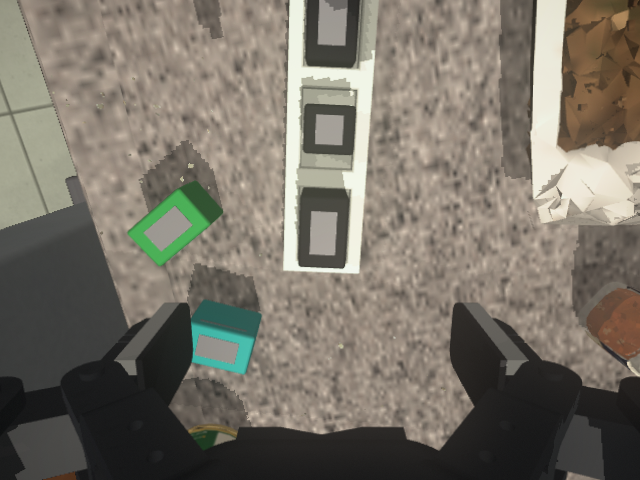

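The wrist view shows the full-size battery's label at about (323,233) and the tray's end corners at (283,271) and (358,273). The jaws are at the bottom of the picture.

Run:
```python
from h import *
s=snap('wrist')
L=lambda u,v,z:px2w(s,u,v,z)
g=cv2.cvtColor(s['frame'],cv2.COLOR_RGB2GRAY)
b=((g<75)).astype(np.uint8); b[280:]=0; b[:,:292]=0;b[:,356:]=0; b[:175]=0
ys,xs=np.nonzero(b); print('dark bbox',xs.min(),xs.max(),ys.min(),ys.max())
# label
sub=g.copy(); m=((g>120)&(g<190)).astype(np.uint8)
n,l,stt,c=cv2.connectedComponentsWithStats(m[195:270,302:345]); print([(x.tolist(),(cc+[302,195]).round(1)) for x,cc in zip(stt,c) if x[4]>200])
for p in [(323,233,.046),(300,188.5,.046),(349,189,.046),(298,267,.046),(346,268,.046),(283,271,.022),(358,273,.022),(379,0,.022),(288,0,.022)]:
    print(p,L(*p).round(4))
```

```text
dark bbox 298 348 188 267
[([0, 0, 43, 75, 2086], array([323.3, 231.4])), ([7, 16, 28, 44, 1123], array([322.4, 232.5]))]
(323, 233, 0.046) [0.4645 0.1295 0.046 ]
(300, 188.5, 0.046) [0.456  0.1591 0.046 ]
(349, 189, 0.046) [0.4848 0.1534 0.046 ]
(298, 267, 0.046) [0.4449 0.1106 0.046 ]
(346, 268, 0.046) [0.4745 0.1044 0.046 ]
(283, 271, 0.022) [0.4313 0.1018 0.022 ]
(358, 273, 0.022) [0.482  0.0908 0.022 ]
(379, 0, 0.022) [0.5215 0.2557 0.022 ]
(288, 0, 0.022) [0.4691 0.2656 0.022 ]
```

```bash
python3 -m jog '[[[0,4,0.17],0.03],[[0,8,0.17],0.03],[[0,11,0.17],0.03],[[0,12.5,0.17],0.03],[[0,13.5,0.17],0.03],[[0,13.5,0.17],0.03],[[0,13.5,0.17],0.03]]' 6 60
python3 -m jog '[[[0,0,0],0],[[0,0,0],0],[[0,0,0],0],[[0,0,0],0],[[0,0,0],0],[[0,0,0],0],[[0,0,0],0],[[0,0,0],0]]' 0 60
```

```text
t: 2.5
tcp_pos: [0.4657, 0.1305, 0.0264]
tool_rot: [-0.443, 0.551, -0.551, 0.443]
force: [1.9, -0.2, 0.3]
finger_gap: 0.702
t: 3.17
tcp_pos: [0.4662, 0.1305, 0.0278]
tool_rot: [0.442, -0.551, 0.552, -0.443]
force: [-1.2, 1.0, 5.0]
finger_gap: 0.332
```

```bash
python3 -m jog '[[[0,-1.5,0],0],[[0,-3,0],0],[[0,-6,0],0],[[0,-10,0],0],[[0,-12,0],0],[[0,-12,0],0],[[0,-12,0],0]]'
python3 - <<'E'
from h import *
st=manip.sense(); print(st['tcp_pos'],R.from_quat(st['tool_rot']).as_matrix().round(3),st['force'])
w=snap('wrist'); t=snap('top','top1.png'); sc=snap('scene')
f=w['frame'][:,:,::-1]; 
c=cv2.resize(sc['frame'][200:340,170:400,::-1],(640,390))
cv2.imwrite('pics/p2.png',cv2.resize(np.vstack([f[200:],c[:300]]),(640,580)))
E
```

```text
t: 3.75
tcp_pos: [0.4663, 0.1304, 0.148]
tool_rot: [0.441, -0.55, 0.552, -0.444]
force: [-0.8, -0.2, -1.3]
finger_gap: 0.335
[0.46632146 0.13037657 0.14802601] [[-0.216  0.004  0.976]
 [-0.976  0.    -0.216]
 [-0.001 -1.     0.004]] [-0.79366939 -0.1978508  -1.29010878]
```

View pics/p2.png

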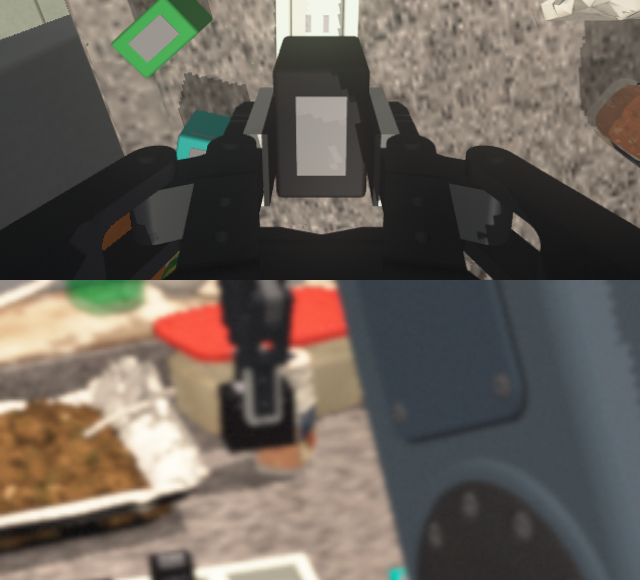

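The battery is held, seen from above between the pads, with its label at wrist pixel (321,336) and its sides parallel to them. Next I'll locate the dock, the battery in the hand and the wrist camera's mounting.

Run:
```python
from h import *
from scipy.optimize import least_squares
st=manip.sense(); T=R.from_quat(st['tool_rot']).as_matrix(); p=np.array(st['tcp_pos'])
w=snap('wrist'); M=R.from_rotvec(np.ravel(w['rvec'])).as_matrix(); c=-M.T@np.ravel(w['tvec'])
print('cam in tool',(T.T@(c-p)).round(4),'fwd',(T.T@M[2]).round(3))
for u,v in[(321.5,336),(296,296),(347,376)]: print('label in tool',(T.T@(px2w(w,u,v,.1662)-p)).round(4))
s=snap('top')
P=lambda X,Y:(340+(X-400+.5)/5-.5,200+(Y+.5)/5.024-.5)
def fit(pts,z,loc):
    W=np.array([px2w(s,*P(*q),z)[:2] for q in pts])
    def r(v):
        C,S=np.cos(v[2]),np.sin(v[2]); return (np.array(loc)@np.array([[C,S],[-S,C]])+v[:2]-W).ravel()
    o=least_squares(r,[.49,-.18,0]); print(o.x.round(4),'res mm',(o.fun*1e3).round(1)); return o.x
# order: TL(+x,+y) TR(+x,-y) BR(-x,-y) BL(-x,+y)
b=fit([(455,100),(783,127),(768,408),(437,383)],.006,[(.082,.08),(.082,-.08),(-.058,-.08),(-.058,.08)])
k=fit([(505,188),(702,203),(693,349),(496,332)],.032,[(.034,.046),(.034,-.046),(-.034,-.046),(-.034,.046)])
h=fit([(568,213),(637,216),(632,325),(560,318)],.032,[(.024,.016),(.024,-.016),(-.024,-.016),(-.024,.016)])
C,S=np.cos(b[2]),np.sin(b[2])
for q in(k,h): print('in dock',(np.array([[C,S],[-S,C]])@(q[:2]-b[:2])).round(4))
```

```text
cam in tool [-0.065  -0.1431  0.0004] fwd [ 0.261  0.965 -0.001]
label in tool [-0.0003 -0.0209  0.0006]
label in tool [-0.0136 -0.0209 -0.0072]
label in tool [ 0.0138 -0.0209  0.0087]
[ 0.4821 -0.1876 -0.0554] res mm [ 2.2  0.6  2.5 -0.9 -2.6 -1.4 -2.1  1.7]
[ 0.4834 -0.1792 -0.0579] res mm [ 0.3 -0.2 -0.2  0.2  0.2 -0.2 -0.3  0.2]
[ 0.4833 -0.1793 -0.0539] res mm [-0.5 -0.  -1.6  0.3  1.4  0.6  0.6 -0.9]
in dock [0.0008 0.0084]
in dock [0.0008 0.0084]
```

The socket's top fits at (0.4834, -0.1793), with a dock yaw of about -0.057 rad and y of about +8.4 mm along the rails. I'll keep the camera on the -x side, away from the lever, and first stop beside the socket for a close look.

```bash
python3 -m jog '[[[4,-0.4,1],-0.12],[[8,-0.4,2],-0.25],[[22.6,-0.4,6.7],-1.73],[[22.6,-0.4,6.7],-1.73],[[22.6,-0.4,6.7],-1.73],[[22.6,-0.4,6.7],-1.73],[[22.6,-0.4,6.7],-1.73],[[22.6,-0.4,6.7],-1.73],[[22.6,-0.4,6.7],-1.73],[[22.6,-0.4,6.7],-1.73],[[22.6,-0.4,6.7],-1.73],[[22.6,-0.4,6.7],-1.73],[[22.6,-0.4,6.7],-1.73],[[22.6,-0.4,6.7],-1.73],[[22.6,-0.4,6.7],-1.73],[[22.6,-0.4,6.7],-1.73],[[22.6,-0.4,6.7],-1.73],[[22.6,-0.4,6.7],-1.73],[[22.6,-0.4,6.7],-1.73]]'
python3 - <<'E'
from h import *
s=snap('wrist','w3.png'); st=manip.sense(); print(st['t'],st['tcp_pos'],R.from_quat(st['tool_rot']).as_matrix().round(3),st['force'],st['finger_gap'])
E
```

```text
t: 5.58
tcp_pos: [0.4819, -0.1048, 0.1499]
tool_rot: [-0.707, 0.021, -0.021, 0.707]
force: [-0.8, 0.3, -1.1]
finger_gap: 0.337
5.6333 [ 0.48194566 -0.10480759  0.15005448] [[ 0.998 -0.     0.06 ]
 [-0.06   0.     0.998]
 [-0.    -1.     0.   ]] [-0.56214022 -0.36690559 -0.65272217] 0.3343314378343136
```

View pics/w3.png

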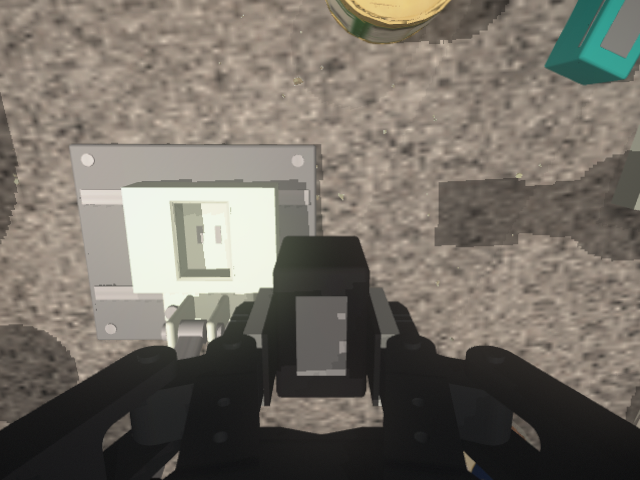

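The pocket is clear at about (170–231, 201–280), the socket top starts at (123,187), and the lever and cheeks are at about (190,335). One enlarged crop should give precise corners.

Run:
```python
import cv2
i=cv2.imread('pics/w3.png')[175:305,110:290]
cv2.imwrite('pics/c3.png',cv2.resize(i,(720,520),interpolation=cv2.INTER_CUBIC))
```

```text
(no output)
```

View pics/c3.png

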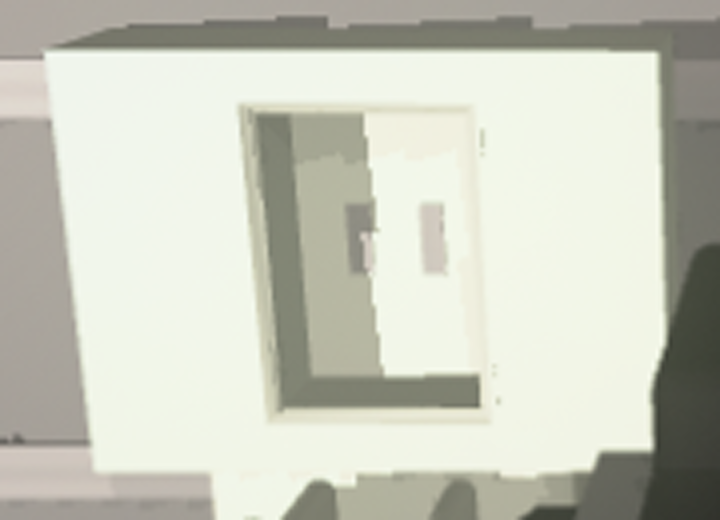

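Run:
```python
from h import *
from scipy.optimize import least_squares
s=snap('wrist'); st=manip.sense(); T=R.from_quat(st['tool_rot']).as_matrix(); p=np.array(st['tcp_pos'])
P=lambda X,Y:(110+(X+.5)/4-.5,175+(Y+.5)/4-.5)
def fit(pts,a,b):
    W=np.array([px2w(s,*P(*q),.032)[:2] for q in pts]); loc=np.array([(-a,-b),(-a,b),(a,b),(a,-b)])
    def r(v):
        C,S=np.cos(v[2]),np.sin(v[2]); return (loc@np.array([[C,S],[-S,C]])+v[:2]-W).ravel()
    o=least_squares(r,[.49,-.18,0]); print(o.x.round(4),'res mm',(o.fun*1e3).round(1)); return o.x
for q in (fit([(238,103),(473,105),(490,422),(268,423)],.026,.018),fit([(45,50),(659,52),(668,470),(93,472)],.034,.046)):
    print('shift in tool cm',(T.T@(np.r_[q[:2],.05]-p)*100).round(2))
for u,v in[(321.5,336),(274,277),(369,277)]: print((T.T@(px2w(s,u,v,p[2]+.019)-p)).round(4))
```

```text
[ 0.4845 -0.1805 -0.0603] res mm [-0.1 -0.2 -0.3  0.2  0.3  0.3  0.1 -0.3]
[ 0.4846 -0.1806 -0.0615] res mm [-0.   0.1 -0.  -0.4  0.2 -0.1 -0.2  0.4]
shift in tool cm [ 0.7  10.01 -7.55]
shift in tool cm [ 0.71 10.01 -7.55]
[-0.0001 -0.019  -0.0006]
[-0.0198 -0.019  -0.0151]
[-0.0198 -0.019   0.0138]
```

```bash
python3 -m jog '[[[0.4,0,-4],0],[[0.7,0,-7.5],0],[[0.7,0,-7.55],0],[[0.7,3,-7.55],0],[[0.7,6,-7.55],0],[[0.7,8,-7.55],0],[[0.7,9,-7.55],0],[[0.7,9,-7.55],0],[[0.7,9,-7.55],0],[[0.7,9,-7.55],0]]'
python3 -m jog '[[[0,0.2,0],0],[[0,0.4,0],0],[[0,0.6,0],0],[[0,0.8,0],0],[[0,0.8,0],0],[[0,0.8,0],0]]'
```

```text
t: 6.52
tcp_pos: [0.4855, -0.181, 0.0613]
tool_rot: [0.707, -0.02, 0.021, -0.706]
force: [-0.2, 0.4, -0.3]
finger_gap: 0.335
t: 7.02
tcp_pos: [0.4851, -0.1808, 0.0535]
tool_rot: [0.707, -0.02, 0.021, -0.706]
force: [-0.9, 0.5, 7.4]
finger_gap: 0.334
```

```bash
python3 -m jog '[[[0,0.1,0],0],[[0,0.2,0],0],[[0,0.2,0],0],[[0,0.2,0],0]]'
python3 -c "
from h import *
s=snap('wrist','w4.png');st=manip.sense();print(st['tcp_pos'],st['force'],st['ft_torque'])"
```

```text
t: 7.35
tcp_pos: [0.4845, -0.1803, 0.0504]
tool_rot: [-0.707, 0.021, -0.021, 0.707]
force: [0.5, 1.6, -0.2]
finger_gap: 0.334
[ 0.48450109 -0.18036656  0.05021823] [ 0.71305948  1.08311143 -0.66349677] [ 0.29422208 -0.01783005 -0.00309758]
```

It touched the chamfer lightly (7 N) and then slid in freely. I'll go on down gently.

```bash
python3 -m jog '[[[0,0.2,0],0],[[0,0.4,0],0],[[0,0.6,0],0],[[0,0.8,0],0],[[0,1.0,0],0],[[0,1.0,0],0],[[0,1.0,0],0]]'
python3 -m jog '[[[0,0.1,0],0],[[0,0.2,0],0],[[0,0.3,0],0],[[0,0.4,0],0],[[0,0.4,0],0],[[0,0.4,0],0]]'
```

```text
t: 7.98
tcp_pos: [0.4843, -0.1804, 0.0399]
tool_rot: [-0.707, 0.021, -0.02, 0.707]
force: [0.4, 1.6, -1.7]
finger_gap: 0.333
t: 8.48
tcp_pos: [0.4845, -0.1804, 0.0362]
tool_rot: [-0.707, 0.021, -0.021, 0.707]
force: [0.3, 3.8, -0.4]
finger_gap: 0.334
```

```bash
python3 -m jog '[[[0,0.1,0],0],[[0,0.2,0],0],[[0,0.2,0],0],[[0,0.2,0],0]]'
python3 -m jog '[[[0,0.1,0],0],[[0,0.1,0],0],[[0,0.1,0],0]]'
```

```text
t: 8.82
tcp_pos: [0.4845, -0.1804, 0.0358]
tool_rot: [0.707, -0.021, 0.021, -0.707]
force: [-1.8, 4.6, 12.5]
finger_gap: 0.333
t: 9.07
tcp_pos: [0.4846, -0.1804, 0.0357]
tool_rot: [0.707, -0.021, 0.021, -0.707]
force: [-3.1, 5.9, 20.0]
finger_gap: 0.337
```

Floor contact is at TCP z = 0.0358, so the underside is at about 14 mm, as it should be for a seated battery. I'll release it and rise.

```bash
python3 -m jog '[[[0,-0.2,0],0],[[0,-0.2,0],0],[[0,-0.2,0],0],[[0,-0.2,0],0],[[0,-0.2,0],0]]' 5
python3 -m jog '[[[0,-1,0],0],[[0,-3,0],0],[[0,-7,0],0],[[0,-11,0],0],[[0,-15,0],0],[[0,-16.5,0],0],[[0,-16.5,0],0],[[0,-16.5,0],0],[[0,-16.5,0],0]]'
python3 - <<'E'
from h import *
from scipy.optimize import minimize_scalar
s=snap('wrist','w5.png'); t=snap('top','top5.png'); st=manip.sense(); print(st['t'],st['tcp_pos'],st['force'],st['finger_gap'])
C,S=np.cos(-.06),np.sin(-.06); D=lambda x,z:np.array([.4845+C*x,-.1805+S*x,z])
ro=lambda q:D(.046-.092*np.cos(q),.062+.092*np.sin(q))
for q in(1.7,1.8,1.9,2.0,2.1):print(q,ro(q).round(4),w2px(t,ro(q)).round(1),w2px(s,ro(q)).round(1))
a=t['frame'][190:290,330:430,::-1]; 
cv2.imwrite('pics/p5.png',np.vstack([s['frame'][140:,:,::-1],np.hstack([cv2.resize(a,(256,256),interpolation=cv2.INTER_CUBIC),np.zeros((256,384,3),np.uint8)])]))
E
```

```text
t: 9.48
tcp_pos: [0.4847, -0.181, 0.035]
tool_rot: [0.707, -0.021, 0.021, -0.707]
force: [0.3, 0.6, -0.5]
finger_gap: 0.585
t: 10.23
tcp_pos: [0.4837, -0.1801, 0.1996]
tool_rot: [-0.706, 0.021, -0.02, 0.707]
force: [0.0, 0.0, -0.3]
finger_gap: 0.587
10.3333 [ 0.48351211 -0.17998333  0.19879706] [ 0.3756058  -0.26217159 -0.10288171] 0.5879140482496444
1.7 [ 0.5422 -0.184   0.1532] [[389.1 217.3]] [[321.7 380.5]]
1.8 [ 0.5513 -0.1845  0.1516] [[389.2 213.2]] [[321.7 394.5]]
1.9 [ 0.5601 -0.185   0.1491] [[389.3 209.4]] [[321.6 406.6]]
2.0 [ 0.5686 -0.1856  0.1457] [[389.3 205.9]] [[321.6 416.6]]
2.1 [ 0.5768 -0.186   0.1414] [[389.2 202.6]] [[321.5 424.5]]
```

View pics/p5.png

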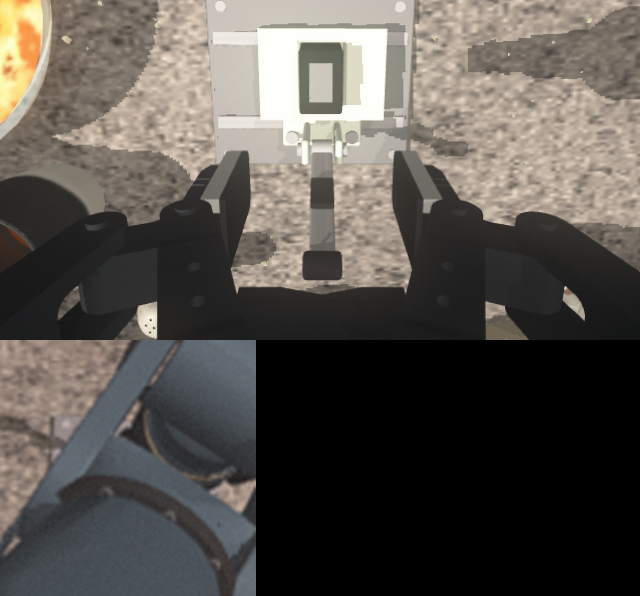

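The battery sits in the pocket, and the roller at wrist pixel (322,405) gives q ≈ 1.89. The jaws are already across the roller's length, so I'll pinch its ends and follow the arc.

```bash
python3 -m jog '[[[3,0,0],0],[[6,0,0],0],[[7.55,0,-0.05],0],[[7.55,0,-0.05],0],[[7.55,2,-0.05],0],[[7.55,4,-0.05],0],[[7.55,5.5,-0.05],0],[[7.55,6.3,-0.05],0],[[7.55,6.3,-0.05],0],[[7.55,6.3,-0.05],0]]'
python3 -m jog '[[[0,0,0],0],[[0,0,0],0],[[0,0,0],0],[[0,0,0],0],[[0,0,0],0],[[0,0,0],0],[[0,0,0],0]]' 0 30
python3 - <<'E'
import numpy as np
q0=1.89
for q in np.linspace(1.89,0,15): print(round(q,2),(-9.2*(np.cos(q)-np.cos(q0))).round(2),(-9.2*(np.sin(q)-np.sin(q0))).round(2))
E
```

```text
t: 11.17
tcp_pos: [0.559, -0.1853, 0.1365]
tool_rot: [-0.706, 0.022, -0.02, 0.707]
force: [0.9, -0.5, 1.2]
finger_gap: 0.582
t: 11.75
tcp_pos: [0.5606, -0.1845, 0.1386]
tool_rot: [-0.706, 0.02, -0.022, 0.707]
force: [0.8, 4.8, 5.6]
finger_gap: 0.225
1.89 -0.0 -0.0
1.76 -1.2 -0.31
1.62 -2.43 -0.45
1.48 -3.68 -0.43
1.35 -4.9 -0.24
1.21 -6.09 0.11
1.08 -7.22 0.62
0.94 -8.28 1.28
0.81 -9.23 2.07
0.68 -10.07 2.99
0.54 -10.78 4.01
0.4 -11.34 5.11
0.27 -11.75 6.28
0.14 -12.0 7.5
0.0 -12.09 8.74
```

```bash
python3 -m jog '[[[-0.6,-0.16,0],0],[[-1.2,-0.3,0],0],[[-1.8,-0.4,0],0],[[-2.4,-0.45,0],0],[[-3.05,-0.45,0],0],[[-3.7,-0.43,0],0],[[-4.3,-0.35,0],0],[[-4.9,-0.24,0],0],[[-5.5,-0.08,0],0],[[-6.1,0.11,0],0],[[-6.65,0.36,0],0],[[-7.2,0.62,0],0],[[-7.75,0.95,0],0],[[-8.3,1.28,0],0],[[-8.3,1.28,0],0]]'
python3 -m jog '[[[-0.48,0.4,0],0],[[-0.95,0.79,0],0],[[-1.4,1.25,0],0],[[-1.79,1.71,0],0],[[-2.15,2.2,0],0],[[-2.5,2.73,0],0],[[-2.8,3.28,0],0],[[-3.06,3.83,0],0],[[-3.28,4.4,0],0],[[-3.47,5,0],0],[[-3.6,5.6,0],0],[[-3.72,6.2,0],0],[[-3.78,6.8,0],0],[[-3.81,7.46,0],0],[[-3.81,7.5,0],0],[[-3.81,7.5,0],0]]'
```

```text
t: 13.0
tcp_pos: [0.4759, -0.1792, 0.1251]
tool_rot: [-0.706, 0.021, -0.021, 0.707]
force: [-2.6, 5.4, 5.7]
finger_gap: 0.222
t: 14.33
tcp_pos: [0.4353, -0.1764, 0.049]
tool_rot: [-0.705, 0.023, -0.018, 0.708]
force: [-5.5, 2.2, 1.3]
finger_gap: 0.221
```

```bash
python3 -m jog '[[[0,0,0],0],[[0,0,0],0],[[0,0,0],0],[[0,0,0],0],[[0,0,0],0]]' 5
python3 -m jog '[[[0,-1,0],0],[[0,-3,0],0],[[0,-7,0],0],[[0,-11,0],0],[[0,-15,0],0],[[3,-15,0],0],[[5,-15,0],0],[[5,-15,0],0],[[5,-15,0],0]]'
python3 - <<'E'
from h import *
s=snap('wrist','w6.png'); st=manip.sense(); print(st['t'],st['tcp_pos'],st['force'])
C,S=np.cos(-.06),np.sin(-.06)
for q in(0,.05,.1,.15,.2,.3):
    x,z=.046-.092*np.cos(q),.062+.092*np.sin(q); print(q,w2px(s,[.4845+C*x,-.1805+S*x,z]).round(1))
E
```

```text
t: 14.75
tcp_pos: [0.4396, -0.1789, 0.0497]
tool_rot: [0.707, -0.02, 0.021, -0.706]
force: [-0.5, -1.2, 0.6]
finger_gap: 0.585
t: 15.5
tcp_pos: [0.4893, -0.1813, 0.2003]
tool_rot: [0.707, -0.02, 0.021, -0.707]
force: [-1.0, 0.2, 0.0]
finger_gap: 0.584
15.55 [ 0.48810686 -0.18080005  0.1996177 ] [ 0.23349142  0.3780008  -0.82448105]
0 [[323.5 144.9]]
0.05 [[323.5 145.5]]
0.1 [[323.6 146.4]]
0.15 [[323.6 147.8]]
0.2 [[323.6 149.7]]
0.3 [[323.7 154.7]]
```

View pics/w6.png

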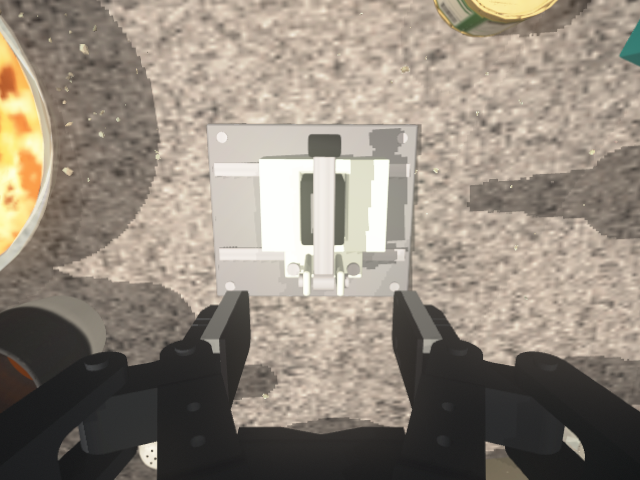

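The roller at (324,145) agrees with the shut position (predicted 323.5,144.9), but this view is insensitive to small angles. I'll close the fingers and press down gently on the roller: contact at z ≈ 0.069 means it is fully shut.

```bash
python3 -m jog '[[[-3,0,0],0],[[-4.95,0,0],0],[[-4.95,3,0],0],[[-4.95,6,0],0],[[-4.95,9,0],0],[[-4.95,11,0],0],[[-4.95,12,0],0],[[-4.95,12.5,0],0],[[-4.95,12.5,0],0],[[-4.95,12.5,0],0]]' 0 30
python3 -m jog '[[[0,0.1,0],0],[[0,0.2,0],0],[[0,0.3,0],0],[[0,0.4,0],0],[[0,0.4,0],0],[[0,0.4,0],0]]'
python3 -m jog '[[[0,0.1,0],0],[[0,0.2,0],0],[[0,0.2,0],0],[[0,0.2,0],0]]'
```

```text
t: 16.38
tcp_pos: [0.4391, -0.1784, 0.0746]
tool_rot: [-0.707, 0.021, -0.021, 0.707]
force: [-0.2, 0.3, 0.4]
finger_gap: 0.0
t: 16.88
tcp_pos: [0.4399, -0.1787, 0.0708]
tool_rot: [0.707, -0.02, 0.021, -0.707]
force: [0.1, -0.1, 0.7]
finger_gap: 0.002
t: 17.22
tcp_pos: [0.4397, -0.1787, 0.0687]
tool_rot: [0.707, -0.021, 0.021, -0.707]
force: [-1.1, -1.5, 4.0]
finger_gap: -0.001
```

Contact starts at z ≈ 0.069 (4 N). One more small press should show whether it is firm.

```bash
python3 -m jog '[[[0,0.1,0],0],[[0,0.2,0],0],[[0,0.2,0],0],[[0,0.2,0],0]]'
python3 -m jog '[[[0,-1,0],0],[[0,-3,0],0],[[0,-7,0],0],[[0,-11,0],0],[[0,-13,0],0],[[0,-13,0],0],[[0,-13,0],0],[[0,-13,0],0]]'
python3 - <<'E'
from h import *
w=snap('wrist'); s=snap('scene'); st=manip.sense(); print(st['t'],st['tcp_pos'],st['force'])
a=cv2.resize(w['frame'][60:440,120:520,::-1],(400,380)); b=cv2.resize(s['frame'][200:340,330:470,::-1],(380,380),interpolation=cv2.INTER_CUBIC)
cv2.imwrite('pics/p7.png',np.hstack([a,b]))
E
```

```text
t: 17.55
tcp_pos: [0.4397, -0.1787, 0.0679]
tool_rot: [0.707, -0.02, 0.021, -0.706]
force: [-2.1, 0.4, 16.6]
finger_gap: 0.003
t: 18.22
tcp_pos: [0.4386, -0.1778, 0.1955]
tool_rot: [-0.706, 0.022, -0.02, 0.707]
force: [-0.0, 0.1, 0.3]
finger_gap: 0.001
18.3167 [ 0.43842885 -0.17768018  0.19488547] [-0.60317599 -0.09121567 -0.29988614]
```

View pics/p7.png

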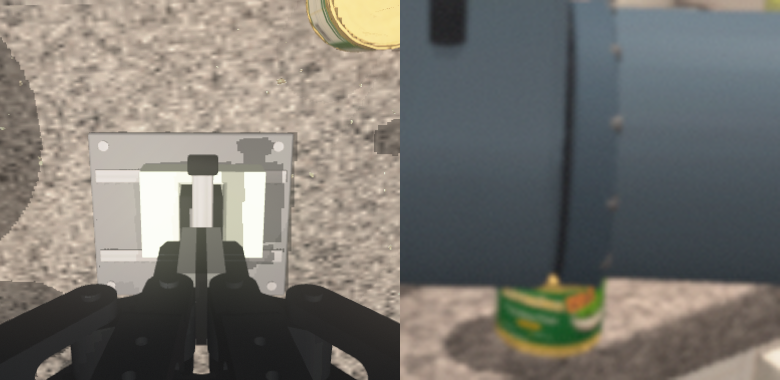

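The wrist crop shows the lever lying level over the battery, with its roller at (203,165). The press was firm (16.6 N at z = 0.068), which matches the shut stop. The arm is clear, so I'll hand in.

```bash
python3 -c "
from station import workorder; print(workorder.sign_off())"
```

```text
the job is handed in; nothing more can be done
None
```

I moved the full-size battery from the tray's right-hand pocket into the dock's socket and swung the locking lever shut over it. I then handed the job in at about 18 s on the robot's clock, and no verdict was reported.

- **Socket:** two cameras agreed on its position to about 1.5 mm, roughly 8 mm along the rails from the dock's centre.
- **Seating:** the battery touched the chamfer with about 7 N. It met the floor at TCP z = 0.0358 m, so its underside was at about 14 mm; the last press there read 20 N.
- **Lever:** I pinched the roller by its ends and followed its arc down. A closed-finger press then met firm resistance at z = 0.068 m (16.6 N). Fully shut puts the top of the roller at 0.069 m, so this matches.
- **Final picture:** the wrist view showed the lever level over the battery, with the gripper about 12 cm above the dock.

**Not checked:**
- The last scene-camera crop was blocked by the arm, so it confirmed nothing.
- I took no final picture of the other two batteries. I also did not re-measure the mug, salt shaker and spice jar, though the gripper was never brought near them.

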